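# Fetch the spear finial from the parts carousel

## Robot

A 7-joint arm with a two-finger parallel gripper is mounted at the origin on the work surface. World frame = base frame: x ahead of the robot, y to its left, z up, the work surface at z = 0. Lengths are in m, angles in degrees, forces in N, time in s.
With the tool pointing down it reaches from about 0.425 to 0.875 m from the base axis. Payload 4.7 kg.
Tool frame: the origin (TCP) lies midway between the tips of the shut fingers; the grasp point (between the pads) lies env.grip_point_offset behind it (env.grip_point_offset is the distance from the TCP to the grasp point, in m); x points along the fingers, y is the direction in which the jaws open and shut, and the axes are right-handed (so a half turn about x gives the same grasp; the last joint's range is limited). The gripper opens to 87 mm and grips with 3 to 60 N. Pads are 19 mm wide; open, the fingers measure 117 mm over their backs; the gripper's body (75 mm by 190 mm) begins 51 mm behind the grasp point.
Start: joints at [70.881, 18.392, -4.016, 83.108, 1.295, 78.541, -3.26], TCP at [0.222, -0.611, 0.223] pointing down, gripper open.
Joint ranges: [-163.93, 163.93], [-17.29, 119.83], [-79.2, 71.16], [3.27, 140.29], [-89.18, 269.18], [5.43, 117.66], [-154.24, 154.24]. Speed limits (degrees/s): [147.25, 147.25, 180, 180, 180, 180, 180].

## Interface

Orientations are given as [roll, pitch, yaw] about the fixed x, y, z axes, in that order (R = Rz(yaw) Ry(pitch) Rx(roll)).
In Python, from cell import readout, read_camera, camera_params, sign_off, spot_in, pinpoint, env gives the robot as it stands.
- The arm moves only by the shell command python3 -m pendant 'ROWS' [OPENING] [FORCE]. ROWS is a JSON object of lists of equal length, an entry for each row: "xyz": the shift along the world's x, y, z in m, a list of three; "turn": the turn about the world's z in rad. A call has 1 to 10 rows; each row shifts and turns the pose as measured when the row begins; what a row does not reach is not made up. A row lasts 1/8 s, in which the tool goes at most 62.5 mm and 10.7 degrees, less where a joint would pass 70% of its speed; a pose out of reach is approached as far as the arm can. A call is refused whole if a number of a shift passes 0.0625 or a number of a turn 0.188, either way. A call with a gripper value outside its range is refused whole. OPENING is the opening, from 0 (shut) to 1 (fully open), set as the call begins (- or left out, the last holds). The fingers move at their own pace and stop on an object; FORCE is the grip in N (left out, the last holds). Time passes only in rows, so rows that do not move let the fingers close. It gives the time, the measured TCP pose, the force and the opening at its end, in the units of the state.
- readout.get_obs(): the state, without advancing time (a new reading comes with each control period).
- read_camera(name): name is "scene" or "side" or "wrist"; returns the picture (480x640x3 uint8, red, green, blue); there is no depth.
- camera_params(name): a dict with "fx", "fy", "cx", "cy" (pixels), "rvec" (rotation vector, rad) and "tvec" (3), from world to camera coordinates, as OpenCV has them; the wrist camera has in their place "hand_eye" (4x4, takes a point from camera to tool coordinates, whose origin is the TCP and whose axes are the tool frame's). Camera axes: x right, y down, z forward; pixel columns grow to the right and rows downward; lengths in m; the calibration is good to about 2 mm. A picture is of the moment at which its call begins: read the wrist's pose just before it. camera_params takes no time and is no camera call.
- sign_off(): hands the job in, once; it reports no verdict.
Trained networks look in the newest picture that a camera, given by its name, has taken for a name from the list of things; names that differ only in an ending like _2 or _b are one class to them, and where a whole thing is asked for, a point or a joint stands for the part that bears it (a point fixed in the world has none). Each returns a list of dicts, best first, with "score" (0 to 1); they miss things now and then, are a little off and sometimes report something else, mostly with a low value. They report only what shows in the picture. A call takes as long as a camera call. They do not tell look-alikes from the thing itself.
- spot_in(camera, name): "at" ([x, y, z] in m, in the coordinates of the camera as it stood for that picture, good to about 4 mm: the middle of the surface that is visible of it).
- pinpoint(camera, name): "at" ([x, y, z] in m, in the coordinates of the camera as it stood for that picture, good to about 4 mm: a listed point, or the origin of a listed thing).
The state is a dict: "time_s": time; "qpos": joint angles; "joint_velocities": joint speeds; "effort": joint torques, N m; "tool_pos": TCP position; "tool_rot": TCP orientation; "force": force on the tool from outside, world axes, zero at the start; "wrist_torque": the same for the moment, N m; "grip_width": finger opening in m.
Only numpy, scipy, OpenCV 4.12 (cv2) and the standard library are available. Lean on these libraries where they do the work, as an engineer would, in place of code of your own. Each camera call takes 0.05 s, during which the arm holds its last target.

## Task

Turn the parts carousel until the pocket holding the pointed spear finial stands at the pointer on the front of the base, and let it come to rest there. Then lift the spear finial out and set it down upright, without dropping it, inside the round cup of the welding jig, and let go.

Things in the scene. Friction and masses are not known exactly. Their poses are not given: they have to be found in the camera images.
- spear: The steel finial to fetch, the only one with a pointed top; round, 100 mm tall, hollow head, 0.3 kg. Foot 40 mm across (0 to 38 mm up), neck 20, straight head 32 mm across (52 to 77 mm up: grip here), then a cone. Origin: centre of its underside; z up. Stands loosely on the disc in a carousel pocket, not the one at the pointer. The other finials have ball or flat heads, at most 84 mm tall.
- carousel: Grey disc 300 mm across, 0.7 kg, turns freely both ways (0.06 N m friction, stays put; grip firmly, turn gently). Origin on its axis, 20 mm above the table; disc top 16 mm above it. Six pockets at 60 deg, 115 mm from the axis: rings 46 mm inside, 54 outside, 36 tall. On a 16 mm post at the axis a bar handle: 76 mm along the disc's own y, 18 mm thick, 133 to 167 mm above the origin, above all finials. z up.
- pickup (a point): Where a pocket's centre is when it stands at the pointer: 115 mm from the carousel's axis on the robot's side, at the height of the disc's top. Fixed. The pointer is a small upright steel tab (24 mm long, 8 thick, 34 tall) on a tongue of the fixed base just beyond the disc's rim, 188 mm from the axis on the same line.
- jig: Welding jig fixed on the table: a bright square plate 120 by 120 mm, 12 mm thick, with a shallow round cup in its middle: a dark ring 64 mm inside, 80 mm outside, rim 24 mm above the table. The cup's floor is the plate's top, 12 mm above the origin. Origin: centre of the plate's underside, on the table; z up.
Not all that is in view belongs to the job. What is shaped like the spear but black or pink is not meant.

How it is judged (in metres and radians):
On the way:
1. the spear finial, still standing in its pocket, is turned to the pointer (within 25 mm of the spot) and the carousel rests there (horizontal distance between spear and pickup below 0.025 m and z of spear in the frame of carousel below 0.024 m and angle between spear's own z axis and vertical below 0.2 rad and horizontal distance between spear and carousel between 0.105 and 0.125 m and angular speed of carousel below 0.1 rad/s), for 0.2 s.
At the end, for the whole second after the job is handed in: The spear finial stands upright (within 0.1 rad) and at rest on the floor of the jig's cup: its axis within 18 mm of the cup's (the ring allows 12 mm), its underside within 5 mm of the cup's floor. Where the carousel finally stands does not matter (horizontal distance between spear and jig below 0.018 m and z of spear in the frame of jig between 0.007 and 0.017 m and angle between spear's own z axis and vertical below 0.1 rad and linear speed of spear below 0.02 m/s); the robot touches nothing.
It fails at once if the spear finial is dropped into the cup (moves faster than 0.6 m/s within 40 mm above the cup's floor, as after a fall of about 20 mm) (horizontal distance between spear and jig below 0.04 m and z of spear in the frame of jig below 0.052 m and linear speed of spear above 0.6 m/s).
It fails at once if the spear finial is tipped over (more than 60 degrees) (angle between spear's own z axis and vertical above 1.05 rad).
It also fails if it takes over 51 s, if anything falls off the work surface, if the arm or the gripper's body presses on something with over 40 N, if the wrist force passes 120 N, or if a joint passes its speed limit or range.

## Working session

There is one attempt and no reset: what is moved stays moved. The work goes in short steps, Python scripts to look and compute and a shell command to move; the robot and the scene stay as the last step left them, time stands still between calls to the robot, and variables do not carry over. Pictures are saved under pics/ and viewed, and the job is handed in when it is done.

```bash
ls; mkdir -p pics
cat > h.py <<'E'
import numpy as np, cv2
from cell import readout, read_camera, camera_params, sign_off, spot_in, pinpoint, env
from scipy.spatial.transform import Rotation as R
def T_wc(name):
    p=camera_params(name)
    if 'hand_eye' in p:
        o=readout.get_obs(); T=np.eye(4); T[:3,:3]=R.from_euler('xyz',o['tool_rot'],degrees=True).as_matrix(); T[:3,3]=o['tool_pos']
        return T@np.array(p['hand_eye'])
    M=np.eye(4); M[:3,:3]=cv2.Rodrigues(np.array(p['rvec'],float))[0]; M[:3,3]=np.ravel(p['tvec']); return np.linalg.inv(M)
def shot(name,f):
    T=T_wc(name); im=read_camera(name); cv2.imwrite('pics/'+f,im[:,:,::-1]); return im,T
def w(T,a): return T[:3,:3]@np.array(a)+T[:3,3]
def px(name,T,P):
    p=camera_params(name); c=np.linalg.inv(T)@np.append(P,1); return p['fx']*c[0]/c[2]+p['cx'],p['fy']*c[1]/c[2]+p['cy']
def ray(name,T,u,v,z):
    p=camera_params(name); d=T[:3,:3]@np.array([(u-p['cx'])/p['fx'],(v-p['cy'])/p['fy'],1]); return T[:3,3]+d*(z-T[2,3])/d[2]
E
python3 - <<'E'
from h import *
print(readout.get_obs(), env.grip_point_offset)
for c in ['scene','side']:
    im,T=shot(c,c+'0.png'); print(c,T[:3,3])
    for n in ['spear','carousel','jig','pickup']:
        for f in (spot_in,pinpoint):
            for d in f(c,n)[:4]:
                P=w(T,d['at']); print(n,f.__name__,round(d['score'],2),P.round(4),np.round(px(c,T,P)))
E
```

```text
pics
{'time_s': 0.0, 'qpos': array([70.87905797, 18.44090134, -4.01535807, 83.17498326,  1.294429  ,
       78.54063753, -3.26188133]), 'joint_velocities': array([-0.06857953, -0.05795716, -0.00531168,  0.01378414,  0.01136173,
        0.02339451,  0.08365933]), 'effort': array([ 2.74385802e-04, -4.91296721e+01, -4.04117480e-01, -3.12534714e+01,
       -6.39734580e-02,  4.39442054e-02,  1.78533965e-04]), 'tool_pos': array([ 0.22131828, -0.61057067,  0.2214399 ]), 'tool_rot': array([-87.30835452,  89.88856616, 112.62017919]), 'force': array([1.00651605, 0.34666048, 0.29428918]), 'wrist_torque': array([-0.06157212, -0.02466885,  0.04047381]), 'grip_width': 0.08730614631140474} 0.0187
scene [1.10430451 0.16127188 0.96742627]
spear call 0.74 [ 0.4204 -0.158   0.0384] [255. 181.]
spear call 0.73 [ 0.6771 -0.1521  0.039 ] [213. 280.]
spear call 0.65 [0.5559 0.001  0.0944] [306. 234.]
spear call 0.91 [ 0.5464 -0.0038  0.0322] [305. 246.]
spear call 0.73 [ 0.4078 -0.1616  0.0006] [256. 187.]
spear call 0.55 [ 0.6645 -0.1587  0.001 ] [215. 283.]
spear call 0.33 [0.4707 0.1039 0.0337] [365. 22
[... 242 characters left out ...]
1033 0.0371] [365. 226.]
side [0.19039926 0.59806224 0.50387647]
spear call 0.96 [ 0.4074 -0.1504  0.0397] [409. 245.]
spear call 0.8 [ 0.6615 -0.1434  0.0572] [300. 212.]
spear call 0.61 [0.5436 0.0027 0.0992] [312. 237.]
spear call 0.91 [ 0.4105 -0.1629  0.003 ] [408. 257.]
spear call 0.73 [ 0.5498 -0.0021  0.0353] [311. 264.]
spear call 0.56 [ 0.6685 -0.1571  0.0046] [301. 229.]
carousel call 0.92 [0.5819 0.126  0.0327] [258. 297.]
carousel call 0.73 [0.5886 0.0995 0.016 ] [265. 295.]
jig call 0.59 [ 0.5258 -0.2041  0.0109] [366. 232.]
jig call 0.85 [ 0.5323 -0.2188 -0.0021] [365. 233.]
pickup call 0.97 [0.4134 0.1144 0.0142] [348. 333.]
pickup call 0.41 [0.5437 0.004  0.0965] [312. 239.]
```

View pics/scene0.png

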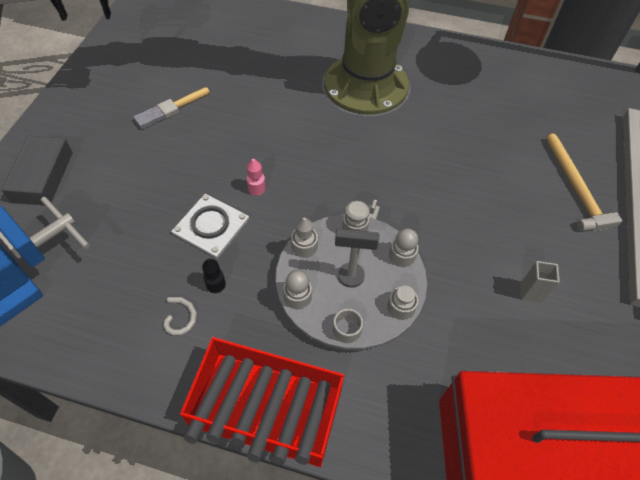

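View pics/side0.png

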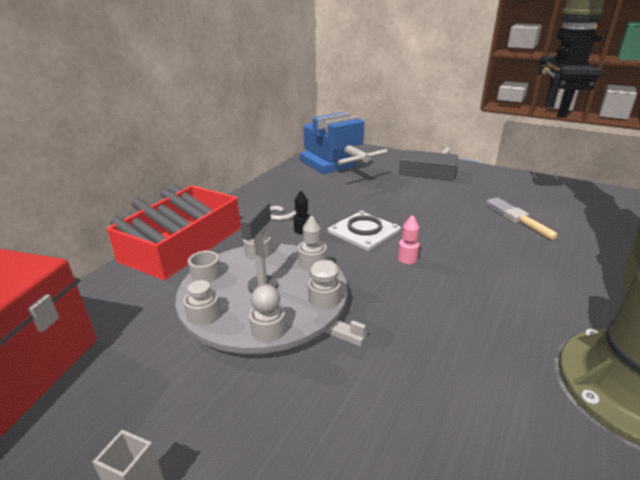

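Run:
```python
import cv2
a=cv2.imread('pics/scene0.png')[130:370,180:460]; b=cv2.imread('pics/side0.png')[170:400,140:440]
cv2.imwrite('pics/cropa.png',cv2.resize(a,None,fx=2.8,fy=2.4,interpolation=3)[:600,:800]); cv2.imwrite('pics/cropb.png',cv2.resize(b,None,fx=2.6,fy=2.6,interpolation=3)[:600])
```

```text
(no output)
```

View pics/cropa.png

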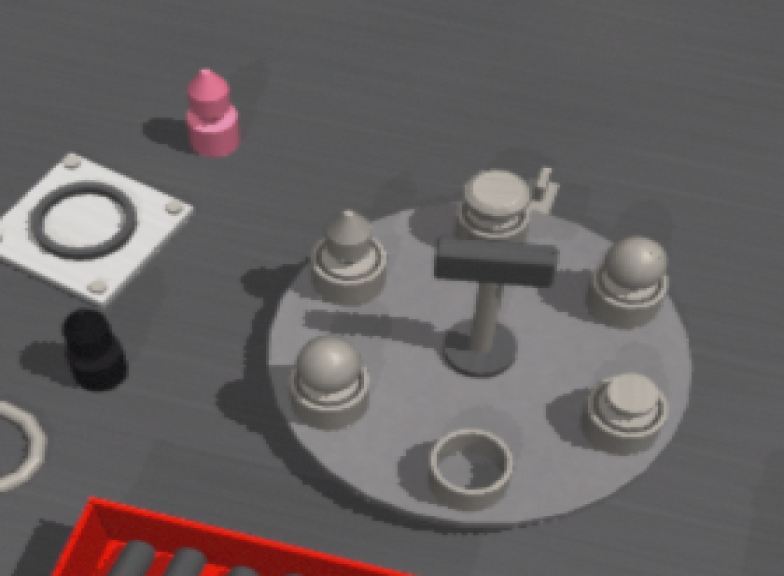

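View pics/cropb.png

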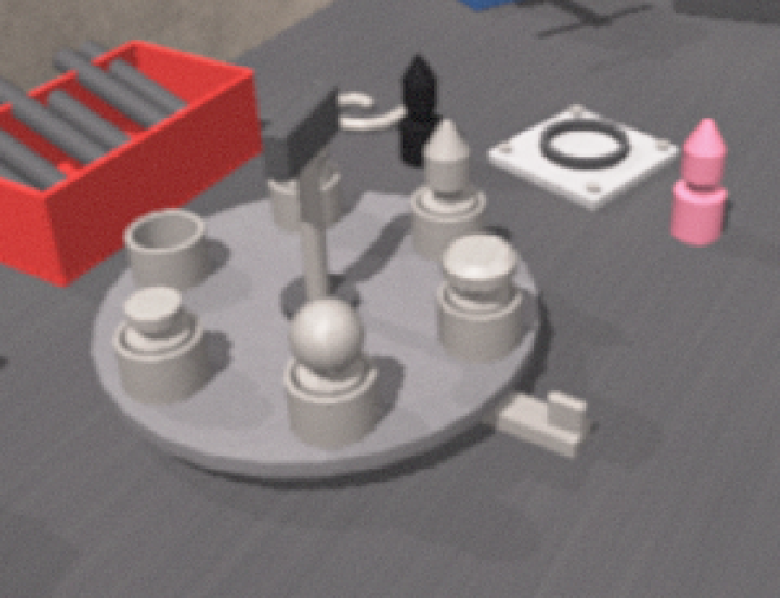

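The spear is the grey pointed finial on the disc at scene px (305,235). The black one at (213,275) and the pink one at (256,175) are decoys. Next I'll triangulate the axis, bar and pointer.

Run:
```python
from h import *
from scipy.optimize import least_squares
Ts={c:T_wc(c) for c in('scene','side')}
def tri(us,ud):
    r=lambda P:np.r_[np.array(px('scene',Ts['scene'],P))-us,np.array(px('side',Ts['side'],P))-ud]
    s=least_squares(r,[.5,0,.05]); return s.x.round(4),s.fun.round(1)
A=lambda x,y:(180+x/2.8,130+y/2.4); B=lambda x,y:(140+x/2.6,170+y/2.6)
print('tab top',tri(A(543,172),B(568,398)))
print('tip',tri(A(348,211),B(448,121)))
print('bar L', tri(A(440,243),B(338,92)), 'bar R',tri(A(556,250),B(266,138)))
print('post foot z~.036 scene',ray('scene',Ts['scene'],*A(480,352),.036),'side',ray('side',Ts['side'],*B(319,302),.036))
for a in[(440,243),(556,250),(437,278),(553,286)]: print(a,[ray('scene',Ts['scene'],*A(*a),z).round(4) for z in(.187,.153)])
# overlay check
c=np.array([.588,.101,0]); 
for n in Ts:
    im=cv2.imread(f'pics/{n}0.png')
    for r,z in((.15,.036),(.008,.153)):
        for t in np.linspace(0,2*np.pi,120):
            p=px(n,Ts[n],c+[r*np.cos(t),r*np.sin(t),z]); cv2.circle(im,tuple(int(round(v)) for v in p),0,(0,255,0),-1)
    im=im[130:370,180:460] if n=='scene' else im[170:400,140:440]
    cv2.imwrite(f'pics/ov_{n}.png',cv2.resize(im,None,fx=2.5,fy=2.5))
o=readout.get_obs(); print(R.from_euler('xyz',o['tool_rot'],degrees=True).as_matrix().round(3))
print(camera_params('wrist')['hand_eye'])
```

```text
tab top (array([0.399 , 0.1077, 0.0362]), array([ 0.3,  0.5,  0.4, -0.3]))
tip (array([ 0.5482, -0.0056,  0.136 ]), array([-0.1, -0.2, -0.2,  0.1]))
bar L (array([0.5876, 0.0662, 0.1798]), array([-0.4, -0.6, -0.6,  0.4])) bar R (array([0.5815, 0.1416, 0.1865]), array([ 1.2,  1.8,  1.6, -1. ]))
post foot z~.036 scene [0.59055622 0.10438228 0.036     ] side [0.58970688 0.10110414 0.036     ]
(440, 243) [array([0.5934, 0.068 , 0.187 ]), array([0.5712, 0.0639, 0.153 ])]
(556, 250) [array([0.5787, 0.1387, 0.187 ]), array([0.5558, 0.1378, 0.153 ])]
(437, 278) [array([0.623 , 0.0739, 0.187 ]), array([0.602 , 0.0701, 0.153 ])]
(553, 286) [array([0.6092, 0.1435, 0.187 ]), array([0.5876, 0.1428, 0.153 ])]
[[-0.     0.341 -0.94 ]
 [-0.    -0.94  -0.341]
 [-1.     0.     0.   ]]
[[-1.32367597e-04 -2.93868682e-01  9.55845793e-01 -1.61489878e-01]
 [ 9.99999699e-01 -7.70048635e-04 -9.82644068e-05 -2.67492022e-05]
 [ 7.64924580e-04  9.55845492e-01  2.93868695e-01 -8.14912282e-02]
 [ 0.00000000e+00  0.00000000e+00  0.00000000e+00  1.00000000e+00]]
```

View pics/ov_scene.png

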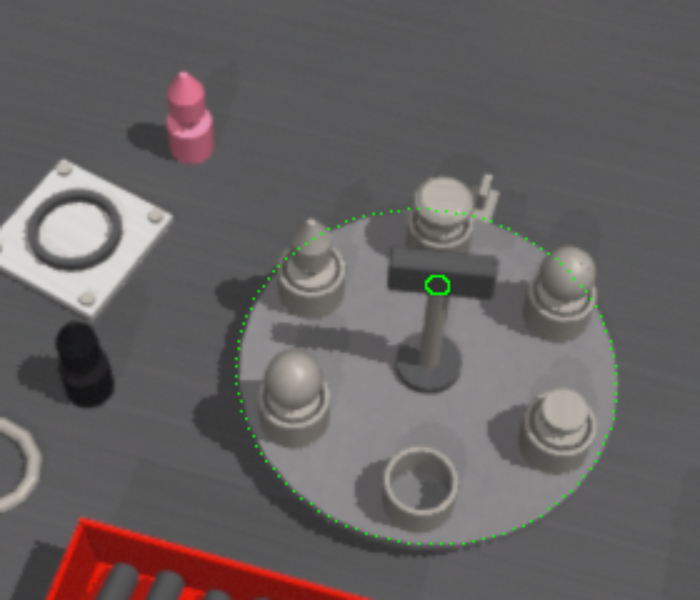

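View pics/ov_side.png

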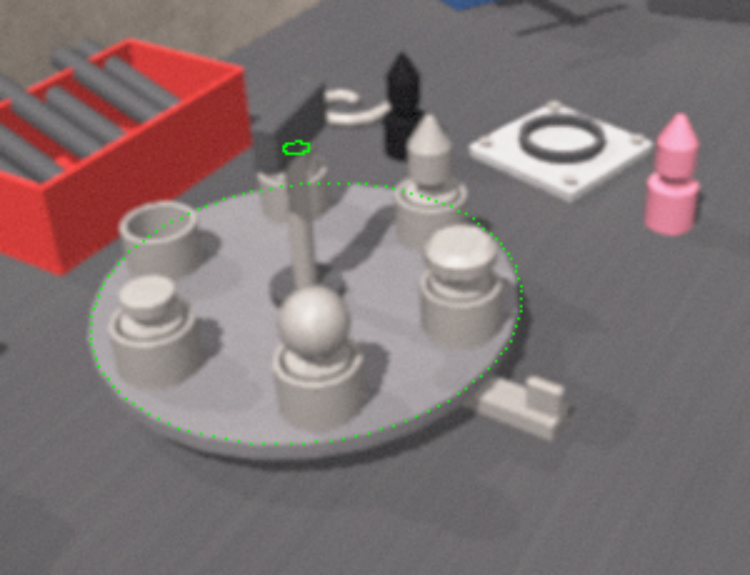

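```bash
python3 -m pendant '{"xyz":[[0.026,0.05,0.006],[0.026,0.05,0.006],[0.026,0.05,0.006],[0.026,0.05,0.006],[0.026,0.05,0.006],[0.026,0.05,0.006],[0.026,0.05,0.006],[0.026,0.05,0.006],[0.026,0.05,0],[0.026,0.05,0]],"turn":[0.1,0.1,0.1,0.1,0.1,0.1,0.1,0.1,0.1,0.1]}' 1 20
```

```text
time_s: 2.15
tool_pos: [0.484, -0.099, 0.2731]
tool_rot: [54.8, 89.5, -46.7]
force: [1.0, -0.1, 0.5]
grip_width: 0.0872
```

```bash
cat >> h.py <<'E'
def st():
    o=readout.get_obs(); M=R.from_euler('xyz',o['tool_rot'],degrees=True).as_matrix()
    print('t',round(o['time_s'],2),'tcp',o['tool_pos'].round(4),'jaw',np.degrees(np.arctan2(M[1,1],M[0,1])).round(2),'down',M[:,0].round(3),'F',o['force'].round(1),'w',round(o['grip_width'],4),'q',o['qpos'].round(0)); return o
E
python3 -m pendant '{"xyz":[[0.026,0.05,0],[0.026,0.05,0],[0.026,0.05,0],[0.013,0.025,0],[0,0,0]],"turn":[0.1,0.1,0.1,0.1,0.0]}'
python3 - <<'E'
from h import *
st(); im,T=shot('wrist','w1.png')
for n in['carousel','spear','pickup']:
  for f in (spot_in,pinpoint):
    for d in f('wrist',n)[:3]:
        P=w(T,d['at']); print(n,f,round(d['score'],2),P.round(4),np.round(px('wrist',T,P)))
E
```

```text
time_s: 2.78
tool_pos: [0.5778, 0.0873, 0.2747]
tool_rot: [72.2, 89.3, -5.3]
force: [-0.6, -0.7, -0.8]
grip_width: 0.087
t 2.77 tcp [0.5778 0.0873 0.2747] jaw 12.58 down [ 0.013 -0.001 -1.   ] F [-0.6 -0.7 -0.8] w 0.087 q [ 28.  13. -46.  88.  10.  83.  -6.]
carousel <function make.<locals>.keyed.<locals>.call at 0x7f29cf5514e0> 0.91 [0.5873 0.1223 0.0374] [328. 169.]
carousel <function make.<locals>.keyed.<locals>.call at 0x7f29cf551620> 0.82 [0.5886 0.105  0.0204] [325. 182.]
spear <function make.<locals>.keyed.<locals>.call at 0x7f29cf5514e0> 0.89 [0.553  0.0088 0.1098] [271. 286.]
spear <function make.<locals>.keyed.<locals>.call at 0x7f29cf5514e0> 0.72 [ 0.6562 -0.1454  0.0314] [333. 380.]
spear <function make.<locals>.keyed.<locals>.call at 0x7f29cf551620> 0.88 [ 0.6643 -0.1597 -0.0011] [335. 373.]
spear <function make.<locals>.keyed.<locals>.call at 0x7f29cf551620> 0.85 [ 0.5499 -0.005   0.0339] [273. 268.]
pickup <function make.<locals>.keyed.<locals>.call at 0x7f29cf5514e0> 0.63 [0.4087 0.106  0.0134] [168. 145.]
```

View pics/w1.png

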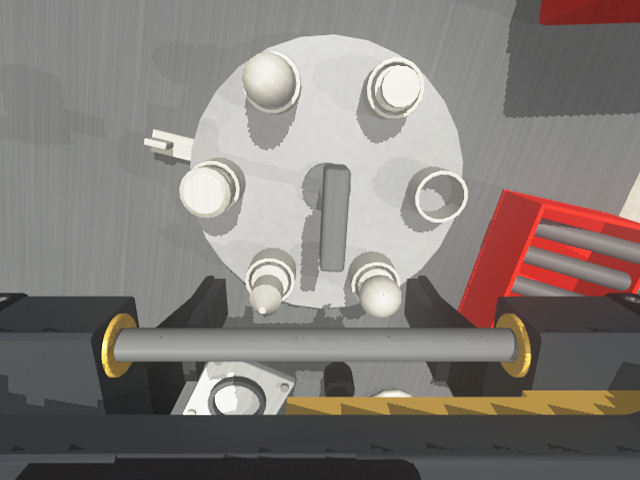

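The wrist view shows the bar running from about (337,165) to (331,271), the pointer tab at (157,143), the spear at (268,285) and the jig cup at (238,395).

Run:
```python
from h import *
T=T_wc('wrist'); r=lambda u,v,z: ray('wrist',T,u,v,z)
# disc rim points
pts=np.array([r(u,v,.036)[:2] for u,v in[(332,35),(463,160),(258,55),(420,70),(455,210),(192,155)]])
from scipy.optimize import least_squares
s=least_squares(lambda p:np.hypot(*(pts-p[:2]).T)-.15,[.58,.1]); print('axis',s.x,s.fun.round(4))
a=(r(323,167,.187)+r(349,167,.187))/2; b=(r(319,271,.187)+r(345,271,.187))/2
print('bar',a,b,(a+b)/2,np.linalg.norm(a-b),np.degrees(np.arctan2(*(a-b)[[1,0]])))
print('tab',r(157,143,.045), 'tip',r(263,313,.136),'jig',r(240,395,.024))
```

```text
axis [0.59038104 0.09587784] [ 0.0002 -0.0001 -0.0009  0.0008 -0.0032 -0.0023]
bar [0.58149299 0.13638416 0.187     ] [0.59572149 0.06214775 0.187     ] [0.58860724 0.09926595 0.187     ] 0.07558765984756538 100.84999749434225
tab [0.40901708 0.10661183 0.045     ] tip [ 0.55076526 -0.01201548  0.136     ] jig [ 0.53836332 -0.20724257  0.024     ]
```

```bash
python3 -m pendant '{"xyz":[[0.011,0.013,0],[0,0,-0.03],[0,0,-0.035],[0,0,-0.03],[0,0,-0.018],[0,0,-0.006],[0,0,0]],"turn":[-0.024,0,0,0,0,0,0]}'
python3 -c "
from h import *
st()"
```

```text
time_s: 4.0
tool_pos: [0.59, 0.0898, 0.1556]
tool_rot: [56.6, 88.8, -23.3]
force: [-0.8, -0.1, 0.7]
grip_width: 0.0867
t 4.0 tcp [0.59   0.0898 0.1556] jaw 10.08 down [ 0.019 -0.008 -1.   ] F [-0.8 -0.1  0.7] w 0.0867 q [ 25.  19. -44.  96.  15.  70. -12.]
```

```bash
python3 -m pendant '{"xyz":[[0,0.009,-0.002],[0,0.003,-0.002],[0,0,0]],"turn":[0.02,0,0]}'
python3 -m pendant '{"xyz":[[0,0,0],[0,0,0],[0,0,0],[0,0,0],[0,0,0],[0,0,0]],"turn":[0,0,0,0,0,0]}' 0 25
python3 -c "
from h import *
st()"
```

```text
time_s: 4.38
tool_pos: [0.5916, 0.1036, 0.154]
tool_rot: [61.9, 88.6, -16.8]
force: [-0.1, 0.0, 0.2]
grip_width: 0.0871
time_s: 5.12
tool_pos: [0.5919, 0.1032, 0.1544]
tool_rot: [61.5, 88.5, -17.2]
force: [-1.1, -0.5, -0.8]
grip_width: 0.035
t 5.12 tcp [0.5919 0.1032 0.1544] jaw 11.3 down [ 0.024 -0.008 -1.   ] F [-1.1 -0.5 -0.8] w 0.035 q [ 24.  19. -44.  95.  15.  70. -12.]
```

```bash
python3 -m pendant '{"xyz":[[0,0,0],[0,0,0],[0,0,0],[0,0,0]],"turn":[0,0,0,0]}'
python3 -c "
from h import *
st()"
```

```text
time_s: 5.62
tool_pos: [0.5893, 0.1027, 0.1542]
tool_rot: [51.2, 88.8, -27.5]
force: [0.1, -0.5, -0.7]
grip_width: 0.018
t 5.62 tcp [0.5893 0.1027 0.1542] jaw 11.31 down [ 0.018 -0.01  -1.   ] F [ 0.1 -0.5 -0.7] w 0.018 q [ 24.  19. -44.  96.  15.  70. -12.]
```

```bash
python3 -m pendant '{"xyz":[[0,0,0],[0,0,0],[0,0,0],[0,0,0],[0,0,0],[0,0,0],[0,0,0],[0,0,0],[0,0,0],[0,0,0]],"turn":[-0.05,-0.1,-0.13,-0.13,-0.13,-0.13,-0.13,-0.13,-0.1,-0.05]}'
python3 -c "
from h import *
st()"
```

```text
time_s: 6.88
tool_pos: [0.5892, 0.1026, 0.1541]
tool_rot: [46.8, 88.9, -95.8]
force: [-0.6, -0.7, 1.3]
grip_width: 0.0181
t 6.88 tcp [0.5892 0.1026 0.1541] jaw -52.61 down [-0.002 -0.019 -1.   ] F [-0.6 -0.7  1.3] w 0.0181 q [ 16.  18. -34.  95.  12.  71. -74.]
```

```bash
python3 -m pendant '{"xyz":[[0,0,0],[0,0,0],[0,0,0],[0,0,0],[0,0,0],[0,0,0]],"turn":[-0.05,-0.06,-0.04,0,0,0]}'
python3 - <<'E'
from h import *
st(); im,T=shot('side','s2.png'); a=[]
for n in['spear','pickup']:
    for d in pinpoint('side',n)[:3]:
        P=w(T,d['at']); print(n,round(d['score'],2),P.round(4),np.round(px('side',T,P)))
shot('wrist','w2.png')
E
```

```text
time_s: 7.62
tool_pos: [0.5892, 0.1026, 0.1542]
tool_rot: [43.5, 89.0, -108.0]
force: [-1.0, 0.8, 0.3]
grip_width: 0.018
t 7.62 tcp [0.5892 0.1026 0.1542] jaw -61.48 down [-0.006 -0.017 -1.   ] F [-1.   0.8  0.3] w 0.018 q [ 15.  18. -33.  95.  11.  71. -82.]
spear 0.97 [ 0.4126 -0.1657  0.0042] [407. 255.]
spear 0.81 [0.4762 0.1047 0.0372] [317. 306.]
spear 0.65 [ 0.6728 -0.1593  0.0036] [300. 228.]
```

View pics/s2.png

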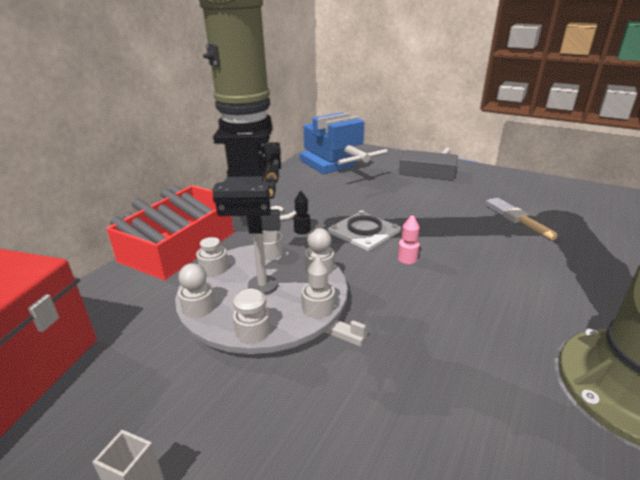

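View pics/w2.png

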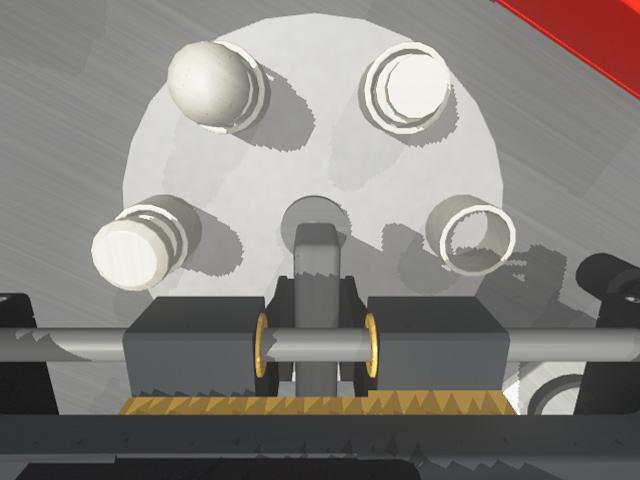

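The spear now stands at the pointer: the network puts it at (0.476,0.105), and the pickup point should be at about (0.474,0.105). I'll release the bar and go up.

```bash
python3 -m pendant '{"xyz":[[0,0,0],[0,0,0],[0,0,0],[0,0,0],[0,0,0],[0,0,0]],"turn":[0,0,0,0,0,0]}' 0.8
python3 -c "
from h import *
st()"
```

```text
time_s: 8.57
tool_pos: [0.5901, 0.1029, 0.1541]
tool_rot: [50.4, 89.0, -101.0]
force: [0.3, 0.5, 0.2]
grip_width: 0.0668
t 8.57 tcp [0.5901 0.1029 0.1541] jaw -61.45 down [-0.003 -0.017 -1.   ] F [0.3 0.5 0.2] w 0.0668 q [ 15.  18. -33.  95.  11.  71. -82.]
```

```bash
python3 -m pendant '{"xyz":[[0,0,0.04],[0,0,0.05],[-0.02,0,0.03],[-0.04,0,0],[-0.04,0,0],[-0.03,0,0],[-0.015,0,0],[0,0,0]],"turn":[0,0,-0.1,-0.12,-0.12,-0.12,-0.08,0]}' 1
python3 - <<'E'
from h import *
st(); im,T=shot('wrist','w3.png')
for n in['spear','jig','carousel']:
    for d in pinpoint('wrist',n)[:3]:
        P=w(T,d['at']); print(n,round(d['score'],2),P.round(4),np.round(px('wrist',T,P)))
im,T=shot('side','s3.png')
for n in['spear','pickup']:
    for d in pinpoint('side',n)[:3]:
        P=w(T,d['at']); print(n,round(d['score'],2),P.round(4),np.round(px('side',T,P)))
im,T=shot('scene','c3.png')
im=np.hstack([cv2.imread('pics/s3.png')[200:370,200:400],cv2.imread('pics/c3.png')[150:320,260:460]]);cv2.imwrite('pics/c3x.png',cv2.resize(im,None,fx=2,fy=2))
E
```

```text
time_s: 9.57
tool_pos: [0.4405, 0.1032, 0.2777]
tool_rot: [55.2, 89.2, -128.1]
force: [0.3, -0.3, 0.0]
grip_width: 0.0875
t 9.57 tcp [0.4405 0.1032 0.2777] jaw -93.33 down [-0.008 -0.011 -1.   ] F [ 0.3 -0.3  0. ] w 0.0875 q [  18.   -6.  -32.  103.   -3.   83. -107.]
spear 0.77 [0.4755 0.1097 0.0331] [306. 165.]
spear 0.71 [ 0.4131 -0.1607  0.0021] [531. 200.]
jig 0.86 [ 0.5403 -0.2264 -0.0007] [602.  85.]
jig 0.37 [0.4788 0.1058 0.0361] [309. 162.]
carousel 0.58 [0.5924 0.1042 0.0197] [304.  49.]
spear 0.93 [ 0.4129 -0.1628  0.0028] [407. 257.]
spear 0.9 [0.4762 0.1062 0.0369] [317. 307.]
spear 0.64 [ 0.6707 -0.1579  0.0021] [300. 229.]
```

View pics/w3.png

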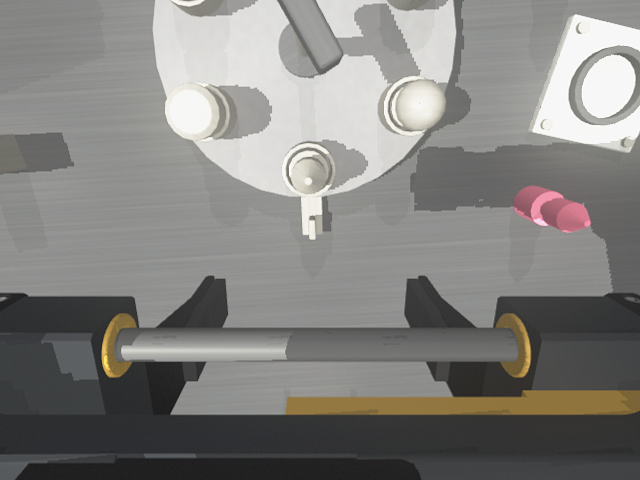

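View pics/c3x.png

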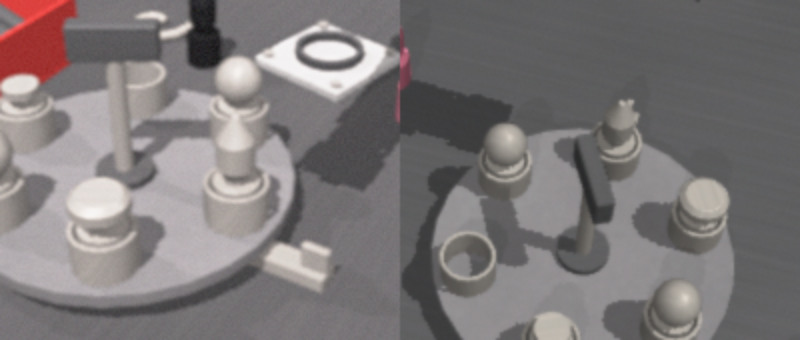

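Run:
```python
from h import *
T=T_wc('wrist'); print('wrist tip',ray('wrist',T,308,181,.136).round(4), 'pocket',ray('wrist',T,308,168,.072).round(4))
S=T_wc('side'); print('side tip',ray('side',S,318.5,257.5,.136).round(4))
C=T_wc('scene')
# jig: plate corners in scene0
for n,T2,f in(('scene',C,'scene0'),('side',S,'side0')):
    im=cv2.imread(f'pics/{f}.png'); g=cv2.cvtColor(im,cv2.COLOR_BGR2GRAY)
    # ring: dark hole between bright areas
    m=(g>150).astype(np.uint8); u,v=[int(x) for x in px(n,T2,[.536,-.217,.012])]
    sub=m[v-20:v+20,u-25:u+25] if n=='scene' else m[v-10:v+12,u-16:u+18]
    lab=cv2.connectedComponentsWithStats(m)
    for k in range(1,lab[0]):
        x,y,w_,h_,a=lab[2][k]
        if abs(lab[3][k][0]-u)<12 and abs(lab[3][k][1]-v)<12 and a>30: print(n,lab[2][k],lab[3][k].round(1),ray(n,T2,*lab[3][k],.012).round(4))
```

```text
wrist tip [0.4752 0.1064 0.136 ] pocket [0.4776 0.107  0.072 ]
side tip [0.4719 0.1062 0.136 ]
scene [ 172  194   77   62 1539] [210.9 225.8] [ 0.5428 -0.2159  0.012 ]
scene [196 211  28  22 477] [209.2 221.8] [ 0.5342 -0.2234  0.012 ]
side [ 328  210   73   40 1046] [362.8 231.6] [ 0.5315 -0.2006  0.012 ]
side [352 220  26  11 218] [364.5 225.1] [ 0.5409 -0.2306  0.012 ]
```

```bash
python3 -m pendant '{"xyz":[[0.024,0.003,0],[0.009,0,0],[0,0,-0.03],[0,0,-0.03],[0,0,-0.02],[0,0,0]],"turn":[0,0,0,0,0,0]}'
python3 -c "
from h import *
st()"
```

```text
time_s: 10.72
tool_pos: [0.4751, 0.106, 0.1944]
tool_rot: [34.4, 89.1, -148.9]
force: [0.5, -0.7, 0.6]
grip_width: 0.0868
t 10.72 tcp [0.4751 0.106  0.1944] jaw -93.3 down [-0.014 -0.008 -1.   ] F [ 0.5 -0.7  0.6] w 0.0868 q [  18.    2.  -34.  106.    1.   73. -110.]
```

```bash
python3 -m pendant '{"xyz":[[0,0,-0.025],[0,0,-0.025],[0,0,-0.025],[0,0,-0.02],[0,0,-0.012],[0,0,-0.005],[0,0,0]],"turn":[0,0,0,0,0,0,0]}'
python3 - <<'E'
from h import *
st(); shot('side','s4.png'); cv2.imwrite('pics/s4x.png',cv2.resize(cv2.imread('pics/s4.png')[150:370,200:450],None,fx=2.6,fy=2.6))
E
```

```text
time_s: 11.6
tool_pos: [0.48, 0.1066, 0.0864]
tool_rot: [65.8, 89.5, -117.5]
force: [-0.0, -0.9, -0.1]
grip_width: 0.0875
t 11.6 tcp [0.48   0.1066 0.0864] jaw -93.34 down [-0.004 -0.007 -1.   ] F [-0.  -0.9 -0.1] w 0.0875 q [  16.    8.  -34.  113.    6.   60. -114.]
```

View pics/s4x.png

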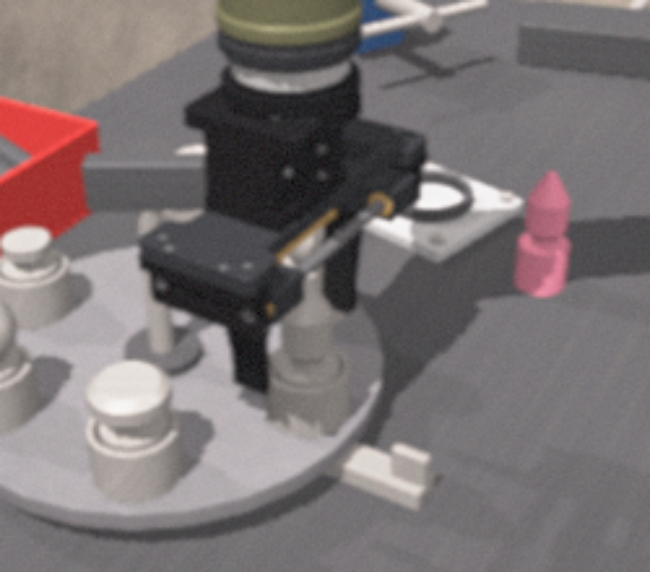

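```bash
python3 -m pendant '{"xyz":[[-0.005,0,-0.004],[-0.001,0,-0.001],[0,0,0]],"turn":[0,0,0]}'
python3 -m pendant '{"xyz":[[0,0,0],[0,0,0],[0,0,0],[0,0,0],[0,0,0],[0,0,0],[0,0,0],[0,0,0]],"turn":[0,0,0,0,0,0,0,0]}' 0 30
python3 -c "
from h import *
st()"
```

```text
time_s: 12.02
tool_pos: [0.4746, 0.1069, 0.0827]
tool_rot: [87.2, 89.6, -96.1]
force: [-0.2, -0.1, 0.9]
grip_width: 0.0873
time_s: 13.02
tool_pos: [0.475, 0.1068, 0.0829]
tool_rot: [91.1, 89.6, -92.3]
force: [0.5, -0.2, -0.3]
grip_width: 0.0304
t 13.03 tcp [0.475  0.1068 0.0829] jaw -93.36 down [-0.    -0.007 -1.   ] F [ 0.5 -0.2 -0.3] w 0.0304 q [  16.    8.  -34.  114.    6.   60. -114.]
```

```bash
python3 -m pendant '{"xyz":[[0,0,0],[0,0,0]],"turn":[0,0]}'
python3 - <<'E'
from h import *
st(); shot('wrist','w5.png');shot('side','s5.png'); cv2.imwrite('pics/s5x.png',cv2.resize(cv2.imread('pics/s5.png')[220:370,250:400],None,fx=4,fy=4,interpolation=2))
E
```

```text
time_s: 13.28
tool_pos: [0.475, 0.1067, 0.0829]
tool_rot: [90.8, 89.6, -92.5]
force: [-0.4, -0.1, -1.0]
grip_width: 0.0311
t 13.28 tcp [0.475  0.1067 0.0829] jaw -93.36 down [-0.    -0.007 -1.   ] F [-0.4 -0.1 -1. ] w 0.0311 q [  16.    8.  -34.  114.    6.   60. -114.]
```

View pics/s5x.png

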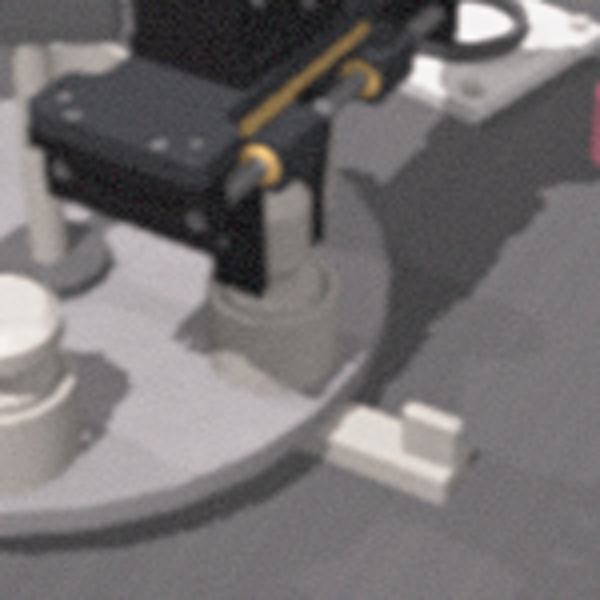

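View pics/w5.png

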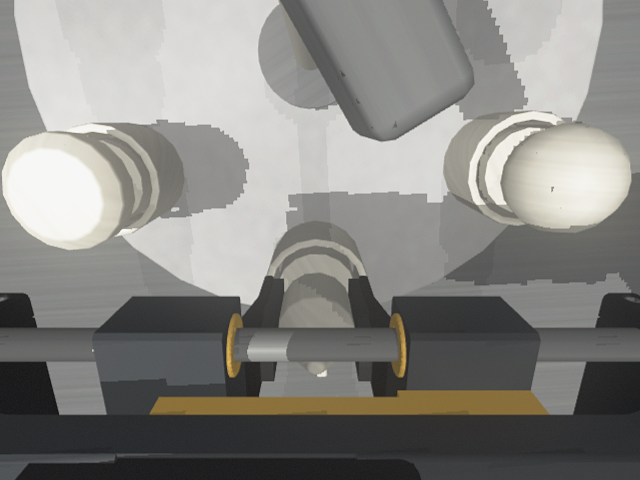

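```bash
python3 -m pendant '{"xyz":[[0,0,0.008],[0,0,0.015],[0,0,0.02],[0,0,0.02],[0,0,0.02],[0,0,0.02],[0,0,0.018],[0,0,0.012],[0,0,0],[0,0,0]],"turn":[0,0,0,0,0,0,0,0,0,0]}'
python3 - <<'E'
from h import *
st(); shot('side','s6.png'); cv2.imwrite('pics/s6x.png',cv2.resize(cv2.imread('pics/s6.png')[120:370,200:450],None,fx=2.4,fy=2.4,interpolation=2))
E
```

```text
time_s: 14.62
tool_pos: [0.472, 0.1072, 0.2238]
tool_rot: [78.7, 89.6, -104.6]
force: [-0.2, 0.4, -3.8]
grip_width: 0.0308
t 14.62 tcp [0.472  0.1072 0.2238] jaw -93.24 down [-0.002 -0.008 -1.   ] F [-0.2  0.4 -3.8] w 0.0308 q [  18.   -1.  -34.  105.    0.   76. -109.]
```

View pics/s6x.png

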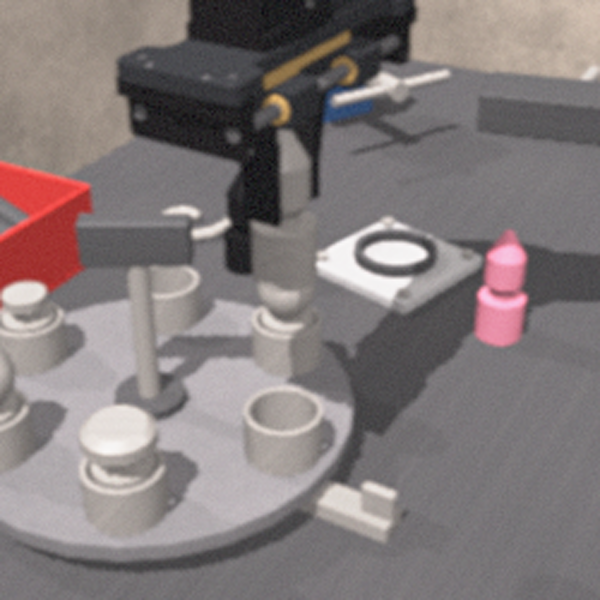

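```bash
python3 -m pendant '{"xyz":[[0,-0.02,0],[0,-0.035,0],[0,-0.04,0],[0,-0.04,0],[0,-0.04,0],[0,-0.04,0],[0,-0.035,0],[0,-0.025,0],[0,-0.015,0],[0,0,0]],"turn":[0,0,0,0,0,0,0,0,0,0]}'
python3 - <<'E'
from h import *
st(); im,T=shot('wrist','w7.png')
for f in(spot_in,pinpoint):
  for d in f('wrist','jig')[:2]:
    P=w(T,d['at']); print(round(d['score'],2),P.round(4),np.round(px('wrist',T,P)))
shot('side','s7.png')
E
```

```text
time_s: 15.92
tool_pos: [0.4661, -0.1896, 0.2152]
tool_rot: [11.4, 89.1, -171.6]
force: [-0.6, 0.2, -3.1]
grip_width: 0.0307
t 15.93 tcp [ 0.4661 -0.1896  0.2152] jaw -93.01 down [-0.016 -0.002 -1.   ] F [-0.6  0.2 -3.1] w 0.0307 q [ 34.   2. -16. 103.   1.  76. -75.]
0.69 [ 0.5461 -0.2241  0.0084] [347. 118.]
0.36 [0.572  0.0159 0.0369] [ 72. 103.]
0.82 [ 5.421e-01 -2.228e-01 -1.000e-04] [345. 122.]
```

View pics/w7.png

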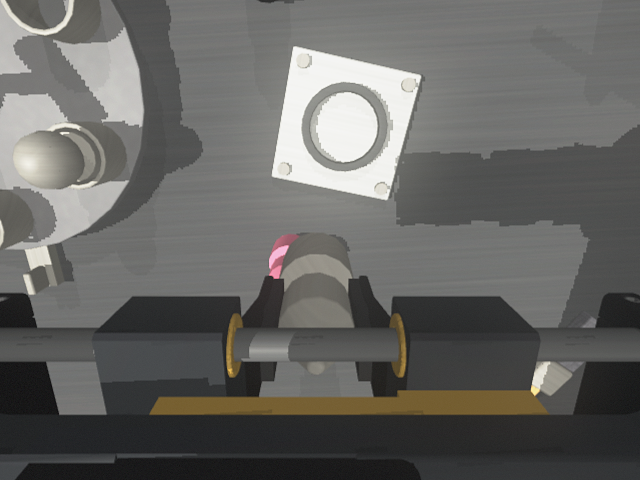

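View pics/s7.png

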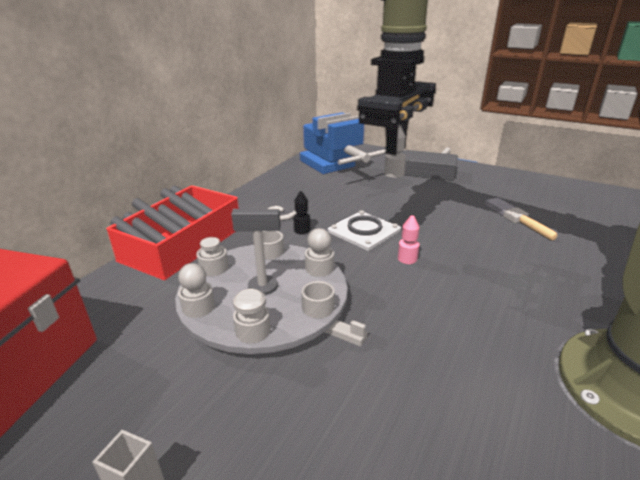

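Run:
```python
from h import *
T=T_wc('wrist'); print(ray('wrist',T,345,126.5,.024).round(4),ray('wrist',T,344.7,125.8,.013).round(4),np.linalg.norm(ray('wrist',T,304,61,.013)-ray('wrist',T,381,188,.013)))
cv2.imwrite('pics/s7x.png',cv2.resize(cv2.imread('pics/s7.png')[80:200,340:480],None,fx=5,fy=5,interpolation=2))
S=T_wc('side'); o=readout.get_obs(); t=o['tool_pos']
for dz in(-.047,-.009,0,.0187): u=px('side',S,t+[0,0,dz]); print(dz,np.round(u,1),((np.array(u)-[340,80])*5).round())
```

```text
[ 0.5401 -0.2183  0.024 ] [ 0.5404 -0.2189  0.013 ] 0.1380137394934517
-0.047 [393.  173.6] [265. 468.]
-0.009 [394.6 155.3] [273. 376.]
0 [394.9 150.8] [275. 354.]
0.0187 [395.7 141.4] [279. 307.]
```

View pics/s7x.png

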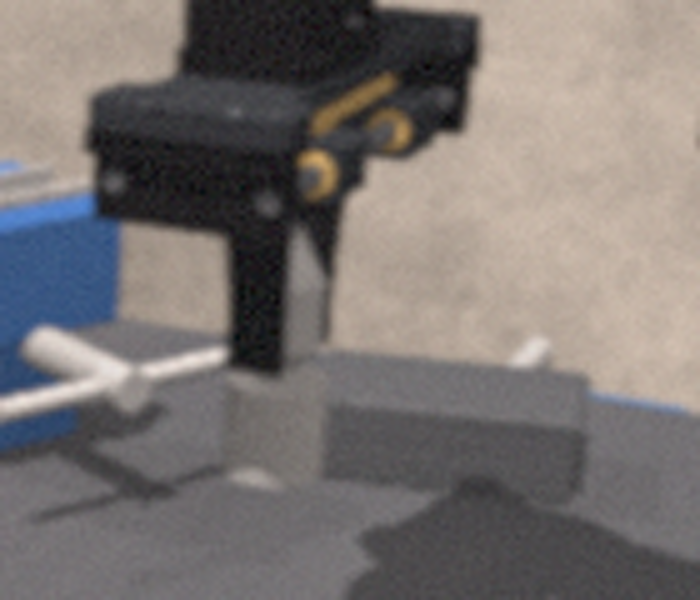

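```bash
python3 -m pendant '{"xyz":[[0.015,-0.006,0],[0.02,-0.009,0],[0.02,-0.009,0],[0.012,-0.004,0],[0.004,-0.001,-0.01],[0,0,-0.02],[0,0,-0.025],[0,0,-0.02],[0,0,-0.005],[0,0,0]],"turn":[0,0,0,0,0,0,0,0,0,0]}'
python3 -c "
from h import *
st()"
```

```text
time_s: 17.38
tool_pos: [0.5427, -0.2122, 0.1315]
tool_rot: [6.1, 89.2, -176.2]
force: [-0.8, -0.7, -3.4]
grip_width: 0.0308
t 17.38 tcp [ 0.5427 -0.2122  0.1315] jaw -92.34 down [-0.015 -0.001 -1.   ] F [-0.8 -0.7 -3.4] w 0.0308 q [ 32.  15. -16.  98.   5.  68. -77.]
```

Correct the xy and go to about 15 mm above the floor, then check.

```bash
python3 -m pendant '{"xyz":[[-0.003,-0.006,0],[-0.001,-0.001,-0.01],[0,0,-0.015],[0,0,-0.015],[0,0,-0.01],[0,0,-0.003],[0,0,0]],"turn":[0,0,0,0,0,0,0]}'
python3 - <<'E'
from h import *
o=st(); shot('side','s8.png'); shot('scene','c8.png')
im=np.hstack([cv2.resize(cv2.imread('pics/s8.png')[180:260,310:420],None,fx=3.6,fy=3.6,interpolation=2),cv2.resize(cv2.imread('pics/c8.png')[170:250,160:270],None,fx=3.6,fy=3.6,interpolation=2)]);cv2.imwrite('pics/x8.png',im)
E
```

```text
time_s: 18.25
tool_pos: [0.5388, -0.2199, 0.076]
tool_rot: [9.7, 89.2, -172.6]
force: [0.5, -0.3, -3.0]
grip_width: 0.0308
t 18.25 tcp [ 0.5388 -0.2199  0.076 ] jaw -92.35 down [-0.013 -0.002 -1.   ] F [ 0.5 -0.3 -3. ] w 0.0308 q [ 33.  18. -15. 102.   6.  62. -77.]
```

View pics/x8.png

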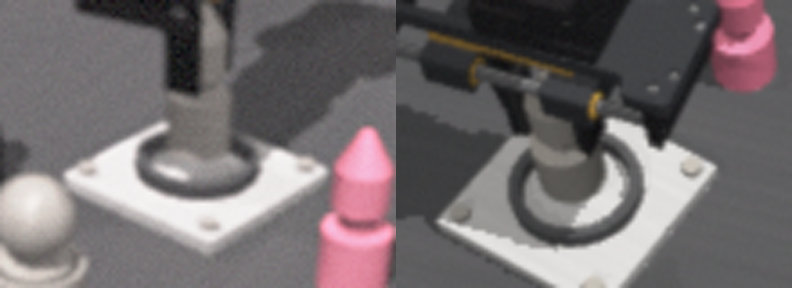

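```bash
python3 -m pendant '{"xyz":[[0,0,-0.005],[0,0,-0.005],[0,0,-0.003],[0,0,0]],"turn":[0,0,0,0]}'
python3 -c "
from h import *
st()"
```

```text
time_s: 18.85
tool_pos: [0.5398, -0.2203, 0.0636]
tool_rot: [17.7, 89.4, -164.7]
force: [0.3, 0.1, -3.9]
grip_width: 0.0308
t 18.85 tcp [ 0.5398 -0.2203  0.0636] jaw -92.36 down [-0.011 -0.003 -1.   ] F [ 0.3  0.1 -3.9] w 0.0308 q [ 32.  19. -15. 102.   6.  60. -78.]
```

```bash
python3 -m pendant '{"xyz":[[0,0,-0.002],[0,0,-0.002],[0,0,0]],"turn":[0,0,0]}'
python3 -c "
from h import *
st()"
```

```text
time_s: 19.23
tool_pos: [0.5399, -0.2204, 0.0595]
tool_rot: [18.7, 89.4, -163.7]
force: [0.2, 0.1, -3.3]
grip_width: 0.0308
t 19.23 tcp [ 0.5399 -0.2204  0.0595] jaw -92.36 down [-0.01  -0.003 -1.   ] F [ 0.2  0.1 -3.3] w 0.0308 q [ 32.  19. -15. 102.   6.  60. -78.]
```

```bash
python3 -m pendant '{"xyz":[[0,0,-0.0015],[0,0,0]],"turn":[0,0]}'
python3 -m pendant '{"xyz":[[0,0,-0.001],[0,0,0]],"turn":[0,0]}'
```

```text
time_s: 19.48
tool_pos: [0.5406, -0.2206, 0.0593]
tool_rot: [24.4, 89.4, -158.0]
force: [-0.4, 0.1, -3.4]
grip_width: 0.0309
time_s: 19.73
tool_pos: [0.5408, -0.2208, 0.0591]
tool_rot: [27.6, 89.5, -154.8]
force: [-0.5, 1.5, -1.4]
grip_width: 0.0311
```

```bash
python3 -m pendant '{"xyz":[[0,0,-0.001],[0,0,0]],"turn":[0,0]}'
python3 - <<'E'
from h import *
st(); shot('side','s9.png'); cv2.imwrite('pics/x9.png',cv2.resize(cv2.imread('pics/s9.png')[180:260,310:420],None,fx=6,fy=6,interpolation=2))
E
```

```text
time_s: 19.98
tool_pos: [0.5409, -0.2207, 0.0591]
tool_rot: [28.6, 89.5, -153.8]
force: [-1.6, -0.0, -1.9]
grip_width: 0.0309
t 19.98 tcp [ 0.5409 -0.2207  0.0591] jaw -92.37 down [-0.009 -0.004 -1.   ] F [-1.6 -0.  -1.9] w 0.0309 q [ 32.  19. -15. 102.   6.  60. -78.]
```

View pics/x9.png

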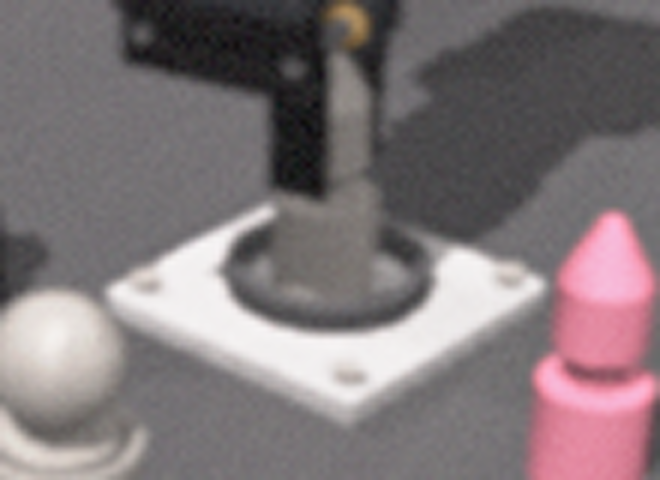

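```bash
python3 -m pendant '{"xyz":[[0,0,-0.002],[0,0,0]],"turn":[0,0]}'
```

```text
time_s: 20.27
tool_pos: [0.5417, -0.2209, 0.0591]
tool_rot: [38.0, 89.5, -144.4]
force: [0.6, -0.1, -3.2]
grip_width: 0.0309
```

```bash
python3 -m pendant '{"xyz":[[0,0,-0.004]],"turn":[0]}';python3 -m pendant '{"xyz":[[0,0,0]],"turn":[0]}'
```

```text
time_s: 20.4
tool_pos: [0.5429, -0.2214, 0.0588]
tool_rot: [53.6, 89.5, -128.8]
force: [-8.8, 2.9, 33.8]
grip_width: 0.0309
time_s: 20.52
tool_pos: [0.5435, -0.2217, 0.0593]
tool_rot: [66.2, 89.5, -116.1]
force: [-0.8, -0.4, -3.1]
grip_width: 0.0308
```

Contact with the cup floor is confirmed: 34 N upward at TCP z 0.0588. Releasing now.

```bash
python3 -m pendant '{"xyz":[[0,0,0],[0,0,0],[0,0,0],[0,0,0],[0,0,0],[0,0,0],[0,0,0],[0,0,0]],"turn":[0,0,0,0,0,0,0,0]}' 1
python3 -c "
from h import *
st()"
```

```text
time_s: 21.52
tool_pos: [0.5437, -0.2219, 0.0579]
tool_rot: [67.4, 89.6, -115.0]
force: [0.5, 0.3, -0.1]
grip_width: 0.0869
t 21.52 tcp [ 0.5437 -0.2219  0.0579] jaw -92.39 down [-0.003 -0.007 -1.   ] F [ 0.5  0.3 -0.1] w 0.0869 q [ 32.  19. -15. 102.   6.  59. -78.]
```

```bash
python3 -m pendant '{"xyz":[[0,0,0.02],[0,0,0.03],[0,0,0.035],[0,0,0.035],[0,0,0.035],[-0.02,0,0.02],[-0.03,0,0],[-0.03,0,0],[-0.02,0,0],[0,0,0]],"turn":[0,0,0,0,0,0,0,0,0,0]}'
python3 - <<'E'
from h import *
st()
C={}
for n in('side','scene','wrist'):
    im,T=shot(n,f'f_{n}.png')
    for k in('spear','jig'):
        for d in pinpoint(n,k)[:3]:
            P=w(T,d['at']); print(n,k,round(d['score'],2),P.round(4),np.round(px(n,T,P)))
a=cv2.resize(cv2.imread('pics/f_side.png')[180:260,310:420],None,fx=3.6,fy=3.6,interpolation=2)
b=cv2.resize(cv2.imread('pics/f_scene.png')[170:250,160:270],None,fx=3.6,fy=3.6,interpolation=2)
cv2.imwrite('pics/fx.png',np.hstack([a,b]))
E
```

```text
time_s: 22.78
tool_pos: [0.4433, -0.2211, 0.2543]
tool_rot: [133.7, 88.9, -48.6]
force: [-0.0, -0.0, -0.6]
grip_width: 0.0868
t 22.77 tcp [ 0.4433 -0.2211  0.2543] jaw -92.27 down [ 0.012 -0.014 -1.   ] F [-0.  -0.  -0.6] w 0.0868 q [ 37.  -2. -14. 102.   0.  78. -69.]
side spear 0.78 [ 0.4107 -0.162   0.0011] [408. 258.]
side spear 0.67 [ 0.5422 -0.2216  0.0117] [362. 227.]
side jig 0.56 [ 0.5344 -0.2217 -0.0023] [365. 233.]
scene spear 0.91 [ 4.097e-01 -1.607e-01 -1.000e-04] [256. 188.]
scene spear 0.7 [ 0.6652 -0.1594 -0.0016] [215. 284.]
scene spear 0.67 [ 0.5379 -0.2178  0.0097] [211. 224.]
scene jig 0.73 [ 0.5366 -0.2209  0.0012] [211. 226.]
wrist spear 0.97 [ 0.5462 -0.219   0.0117] [308. 104.]
wrist spear 0.62 [ 0.4125 -0.1636  0.0028] [266. 229.]
wrist jig 0.85 [ 0.5417 -0.2256 -0.002 ] [315. 109.]
```

View pics/fx.png

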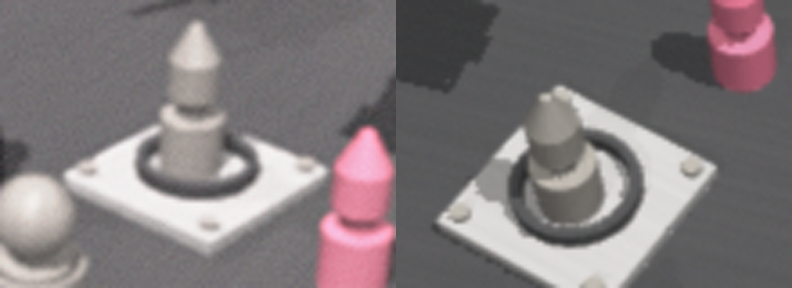

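View pics/f_wrist.png

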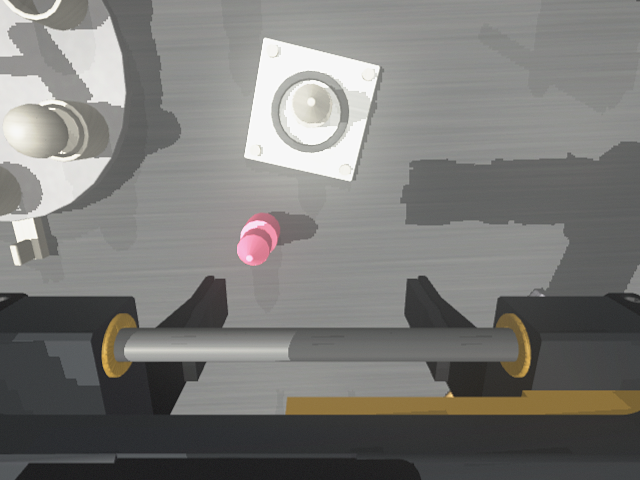

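The spear stands upright inside the ring (wrist px (311,103)), about 5 mm off centre, and the gripper is clear. I'm signing off.

```bash
python3 -c "
from cell import sign_off
print(sign_off())"
```

```text
the job is handed in; nothing more can be done
None
```

The spear finial is standing upright in the jig's cup and the gripper is well clear; I handed the job in at about 23 s on the robot's clock. No verdict was reported.

- **Turning:** I gripped the carousel's bar handle and turned the disc about 73° clockwise. With the disc at rest, the spear measured at (0.476, 0.105). The pickup point, worked out from the axis and the pointer tab, is about (0.474, 0.105).
- **Lifting:** I released the bar, gripped the spear by its head at 30 N and lifted it out of the pocket. The side view showed no slip.
- **Placing:** I lowered it into the cup until it touched the floor, with a brief 34 N upward on the tool, and then opened the gripper. It was less than 1 mm above the floor when I let go.
- **Last checks:** All three cameras show it upright inside the ring, with its underside at about 10–12 mm height (the cup's floor is at 12 mm). It is roughly 3–8 mm off the cup's axis, against the 18 mm allowed.
- **Disagreements:** The cameras differed by up to about 8 mm on where the spear and the jig are, within the limits. The gripper read 31 mm on the 32 mm head, which I put down to reading error because the grip held.

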